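# Index the drilling wheel to the coupling and lock it

### The job

Bring the pipe coupling round to the drill guide on the indexing jig: draw the spring index pin and park it, turn the wheel until the coupling stands in front of the guide, then let the pin drop fully into its notch so that the wheel is locked. Leave the three things on the wheel standing on their stations; do not move the coupling by hand.

Things in the scene. Friction and masses are not known exactly. Their poses are not given: they have to be found in the camera images.
- jig: indexing drill jig fixed to the bench: steel wheel 244 mm across, its flat top 36 mm above the bench, and outside its rim a post with a level steel drill guide tube 66 mm above the bench (end 112 mm from the wheel axis). Origin on the wheel axis at bench height, z up; the guide lies toward the jig's -x, the index pin at 113 mm radius, 70 deg counterclockwise (from above) from its +x
- bush_station (a point): point on the wheel's top level, fixed to the jig, where a part must stand to be in front of the drill guide: 66 mm from the wheel axis toward the guide
- wheel (a joint): wheel angle in rad, counterclockwise from above, 0 at the start, locked there by the pin. Pin out, it turns freely either way (friction 0.12 N m) and stays where left. Six stations (grippy rubber pads, 66 mm radius) and six rim notches, each 60 deg apart: the pin faces a notch at every whole multiple of 60 deg; it enters when within about 1.5 deg and its round tip centres the wheel
- wheel_grip (a point): centre of the black bar handle on the wheel's hub, on the wheel axis, 126 mm above the bench: bar 76 mm long along the point's x, 16 mm wide, 28 mm high (112 to 140 mm above the bench), on a 26 mm hub post; grip it across its width from above. It turns with the wheel
- index_pin (a joint): lift of the index pin in m: 0 fully down in a notch, 0.024 the most. The 10 mm pin clears the wheel's top above 0.012. A spring pulls it down with 4 N at 0 and 10 N at 0.017
- pin_handle (a joint): turn of the pin's T-handle in rad, counterclockwise from above, -1.66 to 1.66; stays where left. At 0 (bar points to the wheel axis) its lug lies in the crown's slot and the pin can go down. Lifted over 0.018 m, turned a quarter turn either way and let down, the lug rests on the crown: parked, lift about 0.016. Turned back to within 8 deg of 0 and let go, the pin drops by its spring
- pin_grip (a point): centre of the black T-handle bar on top of the index pin, on the pin's axis, 118 mm above the bench when the pin is down: bar 52 mm long along the point's x, 13 mm wide, 24 mm high; grip it across its width from above. It rises and turns with the handle. The crown under it ends 80 mm above the bench
- coupling: black pipe coupling, a plain round sleeve with two collars, 54 mm across, 60 mm high, standing loose on one of the three stations far from the guide (120, 180 or 240 deg round from it). Origin at the centre of its underside
- union: black pipe union, ribbed round nut, 54 mm across, 50 mm high, standing loose on another of these stations. Origin at the centre of its underside
- tin: open grey metal tin, 64 mm across, 50 mm high, standing loose on another of these stations. Origin at the centre of its underside

How it is judged:
On the way, in this order (a step that is already met when the one before it is completed fails the run):
1. the index pin is drawn clear of the wheel (value of joint index_pin above 0.012 m), for 0.2 s.
2. the wheel is turned by at least one station, either way ((value of joint wheel above 1 rad or value of joint wheel below -1 rad)), for 0.1 s.
At the end, for the whole second after the job is handed in: The index pin is down in a notch (within 3 mm of fully down) and the wheel is at rest, turned from where it started; the coupling stands upright on the wheel within 12 mm of the point in front of the drill guide; the union and the tin also still stand upright on the wheel (value of joint index_pin below 0.003 m and (value of joint wheel above 1.9 rad or value of joint wheel below -1.9 rad) and horizontal distance between coupling and bush_station below 0.012 m and height (world z) of coupling between 0.03 and 0.045 m and height (world z) of each of union, tin above 0.03 m and angle between each of coupling, union, tin's own z axis and vertical below 0.15 rad and velocity of joint wheel between -0.05 and 0.05 rad/s); the robot touches nothing.
It fails at once if the coupling, union or tin is lifted off the wheel or tipped over (height (world z) of any of coupling, union, tin above 0.055 m or angle between any of coupling, union, tin's own z axis and vertical above 0.5 rad).
It fails at once if the coupling is pushed by the gripper (contact force between the fingers and coupling above 3 N).
It also fails if it takes over 72 s, if anything falls off the work surface, if the arm or the gripper's body presses on something with over 40 N, if the wrist force passes 120 N, or if a joint passes its speed limit or range.

### The arm

A 6-joint arm with a two-finger parallel gripper is mounted at the origin on the work surface; the furniture and walls round the work are solid. World frame = base frame: x ahead of the robot, y to its left, z up, the work surface at z = 0. Lengths are in m, angles in rad, forces in N, time in s.
With the tool pointing down it reaches from about 0.35 to 0.775 m from the base axis. Payload 7.3 kg.
Tool frame: the origin (TCP) lies at the centre of the arm's flange, where the gripper is bolted on; the fingertips stand 178 mm ahead of it and the grasp point (between the pads) lies 159 mm ahead of it; z points along the fingers, y is the line along which they close (so a half turn about z gives the same grasp; the last joint's range is limited). The gripper opens to 92 mm and grips with 3 to 60 N. Pads are 19 mm wide; open, the fingers measure 130 mm over their backs; the gripper's body (75 mm by 190 mm) begins 47 mm behind the grasp point.
Start: joints at [-1.463, 0.342, 1.524, -0, 1.275, -0.146], TCP at [0.132, -0.508, 0.405] pointing down, gripper open.
Joint ranges: [-2.53, 2.53], [-0.77, 2.02], [0.04, 2.7], [-1, 4.14], [0.28, 2.66], [-3.11, 3.11]. Speed limits (rad/s): [2.57, 2.57, 3.14, 3.14, 3.14, 3.14].

### API

Orientations are given as [roll, pitch, yaw] about the fixed x, y, z axes, in that order (R = Rz(yaw) Ry(pitch) Rx(roll)).
In Python, from cell import telemetry, vision, ticket gives the robot as it stands.
- The arm moves only by the shell command python3 -m crank 'ROWS' [FORCE]. ROWS is JSON, a list of rows, each a list of 5 numbers: the gripper command: -1 is shut, 1 is fully open, values between are in proportion, then the shift along the tool's x, y, z in mm, then the turn about the tool's z in rad. In form: [[fingers, dx, dy, dz, roll], ...]. A call has 1 to 12 rows; each row is the pose to reach, as a shift and turn from the pose commanded when the call began, along the tool's axes at that moment; what a row does not reach only later rows make up. A row lasts 1/12 s, in which the tool goes at most 41.7 mm and 7.16 degrees, less where a joint would pass 70% of its speed; a pose out of reach is approached as far as the arm can. A call with a gripper value outside its range is refused whole. The fingers move at their own pace and stop on an object; FORCE is the grip in N (left out, the last holds). Time passes only in rows, so rows that repeat a pose let the fingers close. It gives the time, the measured TCP pose, the force, the opening and the grip force at its end, in the units of the state.
- telemetry.observe(): the state, without advancing time (a new reading comes with each control period).
- vision.read_camera(name): name is "scene" or "top" or "wrist"; returns (picture, depth): 400x640x3 uint8, red, green, blue; 400x640 float32, m along the optical axis (not along the pixel's ray), 0 where there is no reading.
- vision.get_calibration(name): a dict with "camera_matrix" (3x3 intrinsics, pixels), "dist" ([k1, k2, p1, p2, k3] as OpenCV has them; the pictures are not rectified), "rvec" (rotation vector, rad) and "tvec" (3), from world to camera coordinates, as OpenCV has them. Camera axes: x right, y down, z forward; pixel columns grow to the right and rows downward; lengths in m; the calibration is good to about 2 mm. A picture is of the moment at which its call begins: read the wrist's pose just before it. get_calibration takes no time and is no camera call; for the wrist camera it gives the pose at the moment of the call.
- ticket.hand_in(): hands the job in; it is judged then, once.
The state is a dict: "time": time; "qpos": joint angles; "qvel": joint speeds; "joint_efforts": joint torques, N m; "tool_pos": TCP position; "tool_rot": TCP orientation; "contact_force": force on the tool from outside, world axes, zero at the start; "torque": the same for the moment, N m; "opening": finger opening in m; "grip_force": force on a finger pad.
Only numpy, scipy, OpenCV 4.12 (cv2) and the standard library are available. Lean on these libraries where they do the work, as an engineer would, in place of code of your own. Each camera call takes 0.05 s, during which the arm holds its last target. There are 200 camera calls.

## Working session

There is one attempt and no reset: what is moved stays moved. The work goes in short steps, Python scripts to look and compute and a shell command to move; the robot and the scene stay as the last step left them, time stands still between calls to the robot, and variables do not carry over. Pictures are saved under pics/ and viewed, at most 10 in all, crops included, and the job is handed in when it is done.

```bash
mkdir -p pics; ls; python3 - <<'E'
from cell import telemetry, vision
import cv2,numpy as np
print(telemetry.observe())
for n in ("scene","top"):
    p,d=vision.read_camera(n); cv2.imwrite(f"pics/{n}0.png",p[:,:,::-1]); np.save(f"{n}0.npy",d)
    c=vision.get_calibration(n); print(c)
E
```

```text
pics
{'time': 0.0, 'qpos': array([-1.46299129e+00,  3.42733853e-01,  1.52501101e+00,  5.09719010e-06,
        1.27539177e+00, -1.45984376e-01]), 'qvel': array([-3.40486260e-04, -4.20762908e-05,  1.15405499e-03, -6.38282517e-04,
       -8.99544412e-04, -4.39644699e-04]), 'joint_efforts': array([ 2.95395446e-03, -4.31244206e+01, -2.44215006e+01,  7.19854049e-02,
        5.60346083e-02, -1.53154861e-04]), 'tool_pos': array([ 0.13182969, -0.50804417,  0.40404107]), 'tool_rot': array([-3.14006581e+00, -2.29419099e-04,  2.53787748e-01]), 'contact_force': array([-0.596073  , -0.0575494 ,  0.00162707]), 'torque': array([ 0.01272652,  0.02255279, -0.01660994]), 'grip_force': 0.0, 'opening': 0.09137550682529692}
{'camera_matrix': array([[418.53565148,   0.        , 321.01541217],
       [  0.        , 418.53565148, 203.52298243],
       [  0.        ,   0.        ,   1.        ]]), 'dist': array([-0.09710623,  0.        ,  0.        ,  0.        ,  0.        ]), 'rvec': array([ 0.89007786, -2.13653346,  1.44396261]), 'tvec': array([0.48417783, 0.17213354, 0.70329008])}
{'camera_matrix': array([[503.83797235,   0.        , 320.88622162],
       [  0.        , 503.83797235, 200.88645573],
       [  0.        ,   0.        ,   1.        ]]), 'dist': array([-0.05914993,  0.        ,  0.        ,  0.        ,  0.        ]), 'rvec': array([ 2.15766177, -2.09611753,  0.18494457]), 'tvec': array([0.18293216, 0.52494105, 0.87130851])}
```

View pics/top0.png

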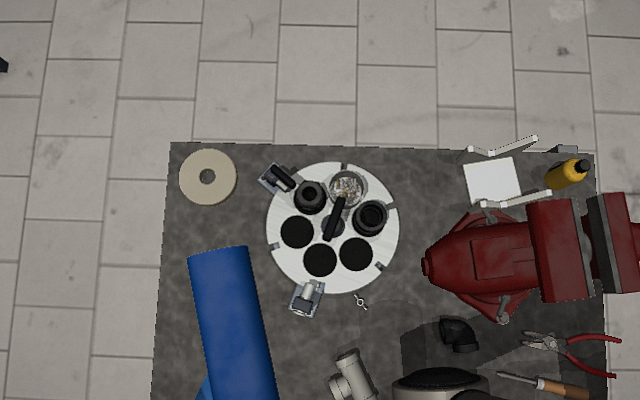

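View pics/scene0.png

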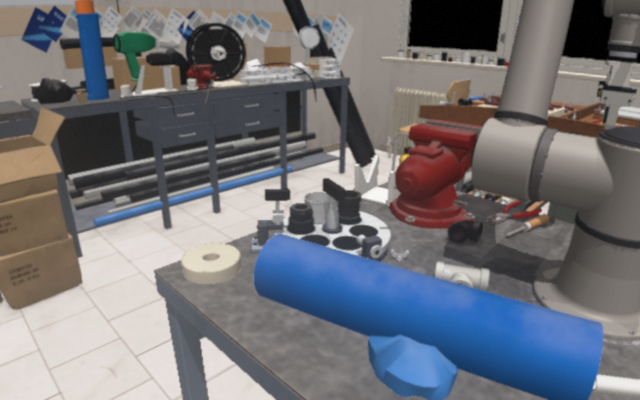

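```bash
cat > h.py <<'E'
import numpy as np,cv2
from cell import telemetry,vision
def cloud(d,c):
    v,u=np.mgrid[0:400,0:640]
    n=cv2.undistortPoints(np.stack([u,v],-1).reshape(-1,1,2).astype(float),c["camera_matrix"],c["dist"]).reshape(-1,2)
    P=np.c_[n,np.ones(len(n))]*d.reshape(-1,1)
    R=cv2.Rodrigues(c["rvec"])[0]
    return ((P-c["tvec"])@R).reshape(400,640,3)
def proj(X,c): return cv2.projectPoints(np.array(X,float).reshape(-1,1,3),c["rvec"],c["tvec"],c["camera_matrix"],c["dist"])[0].reshape(-1,2)
E
python3 - <<'E'
from h import *
c=vision.get_calibration("top");W=cloud(np.load("top0.npy"),c)
for n,(u,v) in dict(disk=(333,270),pad=(320,260),bar=(340,205),bar2=(331,235),obA=(311,186),obB=(370,208),tin=(350,175),hand=(285,180),hand2=(276,170),guide=(308,292),bench=(230,210)).items(): print(n,W[v,u].round(3))
z=W[...,2]; roi=np.zeros((400,640),bool); roi[155:300,255:410]=1
m=(roi&(abs(z-.036)<.006)).astype(np.uint8)
ct=max(cv2.findContours(m,cv2.RETR_EXTERNAL,cv2.CHAIN_APPROX_NONE)[0],key=len)
h=cv2.convexHull(ct)[:,0]; p=W[h[:,1],h[:,0]]; print(len(p),cv2.fitEllipse(p[:,:2].astype(np.float32)), np.median(p[:,2]))
def rect(mask,n):
    q=W[mask]; print(n,len(q),cv2.minAreaRect(q[:,:2].astype(np.float32)),np.median(q[:,2]))
rect(roi&(z>.130)&(z<.15),"bar")
r2=roi.copy(); r2[:,298:]=0
rect(r2&(z>.115)&(z<.14),"pinbar")
for n,(a,b,e,f) in dict(A=(170,215,293,329),B=(195,240,350,390),T=(165,200,328,370)).items():
    r3=np.zeros_like(roi); r3[a:b,e:f]=1; m=r3&(z>.08)&(z<.103); q=W[m]
    print(n,len(q),cv2.minEnclosingCircle(q[:,:2].astype(np.float32)),np.percentile(q[:,2],[5,50,95]).round(4))
for n in ("top","scene"):
    im=cv2.imread(f"pics/{n}0.png")
    k=im[150:310,250:410] if n=="top" else im[170:270,240:400]
    cv2.imwrite(f"pics/{n}1.png",cv2.resize(k,None,fx=3.6 if n=="top" else 4.8,fy=3.6 if n=="top" else 4.8,interpolation=cv2.INTER_CUBIC))
E
```

```text
disk [0.395 0.173 0.04 ]
pad [0.413 0.197 0.036]
bar [0.497 0.166 0.141]
bar2 [0.447 0.18  0.141]
obA [0.538 0.216 0.086]
obB [0.506 0.11  0.064]
tin [0.568 0.146 0.05 ]
hand [0.539 0.259 0.127]
hand2 [0.555 0.274 0.129]
guide [0.355 0.215 0.075]
bench [0.505 0.372 0.001]
52 ((0.47639238834381104, 0.17645785212516785), (0.2435489445924759, 0.24412891268730164), 119.82571411132812) 0.03529315544690001
bar 514 ((0.5013424158096313, 0.23238329589366913), (0.14327847957611084, 0.07612960040569305), 65.87700653076172) 0.13878827866346352
pinbar 256 ((0.5472469925880432, 0.2637602984905243), (0.05050477758049965, 0.013282484374940395), 51.11164093017578) 0.1289663187255844
A 415 ((0.5258839726448059, 0.21261416375637054), 0.031423453241586685) [0.0808 0.0849 0.0877]
B 431 ((0.4930451214313507, 0.11709695309400558), 0.033669162541627884) [0.0851 0.0951 0.0977]
T 114 ((0.5394302010536194, 0.15468940138816833), 0.03250013291835785) [0.082  0.0851 0.0876]
```

View pics/scene1.png

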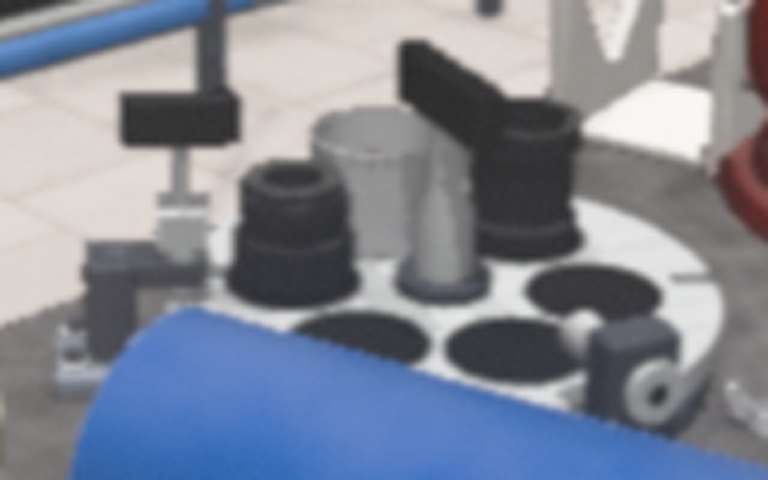

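View pics/top1.png

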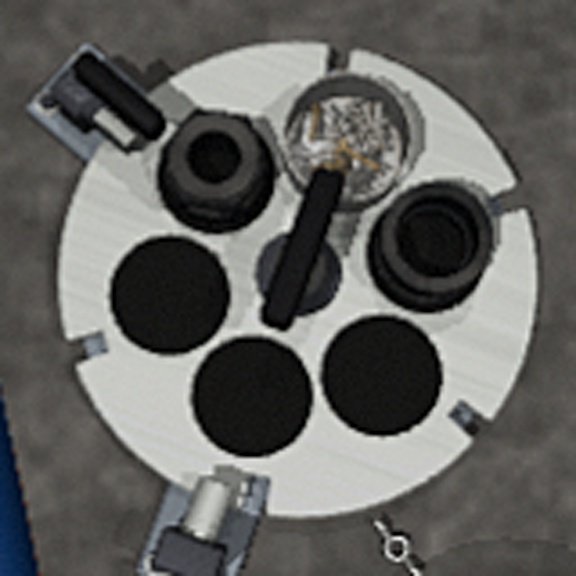

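```bash
cat >> h.py <<'E'
def togo(target,yaw):
    """shift (mm) and roll in current tool axes to reach TCP target / yaw, tool down"""
    from scipy.spatial.transform import Rotation as Ro
    s=telemetry.observe(); R=Ro.from_euler("xyz",s["tool_rot"]).as_matrix()
    print("togo",(R.T@(np.array(target)-s["tool_pos"])*1000).round(1),"roll",round(-((yaw-s["tool_rot"][2]+np.pi)%(2*np.pi)-np.pi),4),"t",round(s["time"],2))
E
python3 - <<'E'
from h import *
c=vision.get_calibration("top");W=cloud(np.load("top0.npy"),c);z=W[...,2]
C=np.array([.4764,.1765])
for n,cc,l in (("bar",C,(.130,.15)),("pin",[.547,.264],(.115,.14))):
    m=(z>l[0])&(z<l[1])&(np.hypot(W[...,0]-cc[0],W[...,1]-cc[1])<.05); q=W[m][:,:2].astype(np.float32)
    l=cv2.fitLine(q,cv2.DIST_HUBER,0,.01,.01).ravel()
    print(n,len(q),cv2.minAreaRect(q),q.mean(0),np.degrees(np.arctan2(l[1],l[0])))
g=(z>.055)&(z<.09)&(np.hypot(W[...,0]-.345,W[...,1]-.215)<.05);print("guide",W[g].mean(0))
for x in np.arange(.2,.75,.1):
  print(round(x,1),[round(float(z[(abs(W[...,0]-x)<.05)&(abs(W[...,1]-y)<.05)].max(initial=-1)),3) for y in np.arange(-.5,.4,.1)])
togo([.47,-.20,.45],.25); togo([.547,.264,.40],np.radians(51.3))
E
```

```text
bar 450 ((0.4762887954711914, 0.17657853662967682), (0.0160656925290823, 0.07600827515125275), 70.89286041259766) [0.47555763 0.17661479] -19.175806
pin 256 ((0.5472469925880432, 0.2637602984905243), (0.05050477758049965, 0.013282484374940395), 51.11164093017578) [0.5459845  0.26347846] 50.615192
guide [0.34127927 0.22317066 0.07850326]
0.2 [-1.0, 0.012, 0.027, 0.026, 0.016, 0.344, 0.286, 0.045, 0.115]
0.3 [-1.0, 0.014, 0.017, 0.209, 0.21, 0.265, 0.237, 0.089, 0.115]
0.4 [-1.0, -1.0, 0.215, 0.216, 0.215, 0.183, 0.041, 0.95, 0.112]
0.5 [-1.0, -1.0, 0.214, 0.215, 0.215, 0.159, 0.099, 0.143, 0.133]
0.6 [-1.0, -1.0, 0.124, 0.123, 0.103, 0.005, 0.09, 0.088, 0.133]
0.7 [-1.0, -1.0, -0.05, -1.0, -1.0, -1.0, -1.0, -1.0, -1.0]
togo [ 404.7 -213.3  -45.5] roll 0.0038 t 0.1
togo [ 595.7 -643.1    5.1] roll -0.6415 t 0.1
```

```bash
python3 -m crank '[[1,20,-10,-40,0],[1,50,-25,-60,0],[1,85,-42,-65,0],[1,120,-60,-65,0],[1,155,-78,-65,0],[1,190,-96,-65,0],[1,225,-114,-65,0],[1,260,-132,-65,0],[1,295,-150,-65,0],[1,330,-170,-65,0],[1,360,-190,-65,0],[1,390,-205,-65,0]]' && python3 -m crank '[[1,12,-35,0,-0.06],[1,24,-70,0,-0.12],[1,36,-105,0,-0.18],[1,48,-140,0,-0.24],[1,62,-175,0,-0.3],[1,78,-210,0,-0.36],[1,94,-245,0,-0.42],[1,110,-280,0,-0.48],[1,126,-315,0,-0.54],[1,142,-350,0,-0.58],[1,158,-385,10,-0.62],[1,175,-410,20,-0.64]]'; python3 -c "
from h import *
togo([.5473,.2641,.38],np.radians(51.1))"
```

```text
time: 1.1
tool_pos: [0.4588, -0.2096, 0.4695]
tool_rot: [-3.141, 0.001, 0.255]
contact_force: [1.2, -0.7, -0.0]
opening: 0.092
grip_force: 0.0
time: 2.1
tool_pos: [0.5238, 0.232, 0.4496]
tool_rot: [-3.142, -0.001, 0.898]
contact_force: [-0.1, -1.5, -0.4]
opening: 0.0921
grip_force: 0.0
togo [39.7 -1.6 69.7] roll 0.0057 t 2.1
```

```bash
python3 -m crank '[[1,20,-1,30,0.006],[1,40,-2,60,0.006],[1,40,-2,70,0.006],[1,40,-2,70,0.006]]'; python3 - <<'E'
from h import *
c=vision.get_calibration("wrist"); p,d=vision.read_camera("wrist"); cv2.imwrite("pics/w1.png",p[:,:,::-1])
W=cloud(d,c);z=W[...,2]; C=np.array([.4763,.1766])
for n,cc,l,r in (("bar",C,(.130,.15),.05),("pin",[.547,.264],(.115,.14),.035)):
    m=(d>0)&(z>l[0])&(z<l[1])&(np.hypot(W[...,0]-cc[0],W[...,1]-cc[1])<r); q=W[m]
    print(n,len(q), cv2.minAreaRect(q[:,:2].astype(np.float32)) if len(q)>5 else 0,np.median(q[:,2]))
togo([.5473,.2641,.277],np.radians(51.1))
E
```

```text
time: 2.43
tool_pos: [0.5473, 0.2618, 0.3754]
tool_rot: [-3.137, 0.007, 0.889]
contact_force: [-0.1, -0.3, 0.1]
opening: 0.0916
grip_force: 0.0
bar 60 ((0.5072982311248779, 0.1733926236629486), (0.0031500854529440403, 0.017167190089821815), 55.72259521484375) 0.13186490022540756
pin 1249 ((0.5475362539291382, 0.26355576515197754), (0.05198290944099426, 0.012602416798472404), 51.030635833740234) 0.12962379192230478
togo [  2.4  -1.8 101.1] roll -0.0036 t 2.48
```

View pics/w1.png

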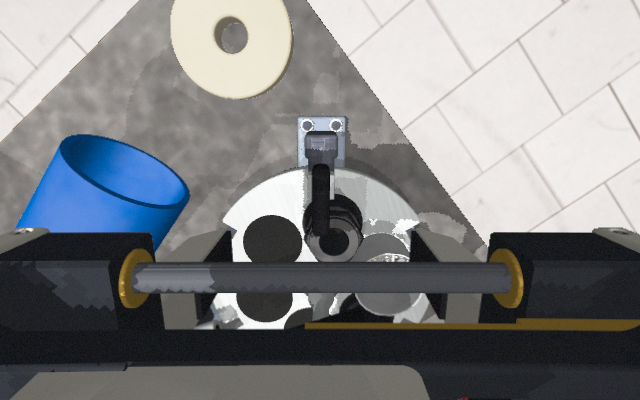

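```bash
python3 -m crank '[[1,2,-1.5,30,0],[1,2,-1.5,60,0],[1,2,-1.5,85,0],[1,2,-1.5,100,0],[0,2,-1.5,100,0],[-0.6,2,-1.5,100,0],[-1,2,-1.5,100,0],[-1,2,-1.5,100,0],[-1,2,-1.5,100,0],[-1,2,-1.5,100,0],[-1,2,-1.5,100,0]]' 30
```

```text
time: 3.4
tool_pos: [0.548, 0.2639, 0.2804]
tool_rot: [3.141, -0.001, 0.888]
contact_force: [0.2, -0.0, 0.3]
opening: 0.0499
grip_force: 0.0
```

```bash
python3 -m crank '[[-1,0,0,2,0],[-1,0,0,2,0],[-1,0,0,2,0],[-1,0,0,2,0],[-1,0,0,2,0],[-1,0,0,2,0],[-1,0,0,2,0],[-1,0,0,2,0],[-1,0,0,2,0],[-1,0,0,2,0],[-1,0,0,2,0]]' 30
```

```text
time: 4.32
tool_pos: [0.5478, 0.264, 0.2776]
tool_rot: [-3.141, 0.0, 0.888]
contact_force: [-0.9, 0.9, -0.2]
opening: 0.0131
grip_force: 30.0
```

```bash
python3 -m crank '[[-1,0,0,-5,0],[-1,0,0,-10,0],[-1,0,0,-15,0],[-1,0,0,-20,0],[-1,0,0,-21.5,0],[-1,0,0,-21.5,0],[-1,0,0,-21.5,0],[-1,0,0,-21.5,0]]' 45 && python3 -m crank '[[-1,0,0,0,-0.1],[-1,0,0,0,-0.2],[-1,0,0,0,-0.3],[-1,0,0,0,-0.4],[-1,0,0,0,-0.5],[-1,0,0,0,-0.6],[-1,0,0,0,-0.7],[-1,0,0,0,-0.8],[-1,0,0,0,-0.8]]'
```

```text
time: 4.98
tool_pos: [0.5478, 0.2639, 0.2987]
tool_rot: [-3.141, 0.001, 0.888]
contact_force: [1.1, 3.2, -12.7]
opening: 0.0124
grip_force: 45.0
time: 5.73
tool_pos: [0.5477, 0.264, 0.2987]
tool_rot: [-3.14, 0.0, 1.691]
contact_force: [0.4, 2.9, -13.5]
opening: 0.0128
grip_force: 45.0
```

```bash
python3 -m crank '[[-1,0,0,0,-0.1],[-1,0,0,0,-0.2],[-1,0,0,0,-0.3],[-1,0,0,0,-0.4],[-1,0,0,0,-0.5],[-1,0,0,0,-0.6],[-1,0,0,0,-0.7],[-1,0,0,0,-0.77],[-1,0,0,0,-0.77]]' && python3 -m crank '[[-1,0,0,1.5,0],[-1,0,0,3,0],[-1,0,0,4,0],[-1,0,0,5,0],[-1,0,0,5,0],[-1,0,0,5,0]]'
```

```text
time: 6.48
tool_pos: [0.5477, 0.2639, 0.2987]
tool_rot: [-3.14, -0.001, 2.457]
contact_force: [-0.9, 2.9, -13.8]
opening: 0.0129
grip_force: 45.0
time: 6.98
tool_pos: [0.5477, 0.2639, 0.2941]
tool_rot: [-3.141, -0.001, 2.457]
contact_force: [-3.1, 3.2, -10.8]
opening: 0.0129
grip_force: 45.0
```

```bash
python3 -m crank '[[-1,0,0,1,0],[-1,0,0,1.5,0],[-1,0,0,1.5,0],[-0.5,0,0,1.5,0],[-0.3,0,0,1.5,0],[-0.3,0,0,1.5,0],[-0.3,0,0,1.5,0],[-0.3,0,0,1.5,0],[-0.3,0,0,-20,0],[-0.3,0,0,-50,0],[-0.3,0,0,-85,0],[-0.3,0,0,-90,0]]'; python3 -c "
from h import *
c=vision.get_calibration('wrist'); p,d=vision.read_camera('wrist')
W=cloud(d,c);z=W[...,2]
m=(d>0)&(z>.118)&(z<.16)&(np.hypot(W[...,0]-.5475,W[...,1]-.264)<.035); q=W[m]
if len(q): print(len(q),cv2.minAreaRect(q[:,:2].astype(np.float32)),np.median(q[:,2]))
togo([.4763,.1766,.385],np.radians(160.9))"
```

```text
time: 7.98
tool_pos: [0.5488, 0.2641, 0.3908]
tool_rot: [3.133, 0.006, 2.458]
contact_force: [0.8, 0.6, 0.7]
opening: 0.0322
grip_force: 0.0
1270 ((0.5466368794441223, 0.2640189230442047), (0.012994092889130116, 0.05083223432302475), 50.58652877807617) 0.14572643505777208
togo [   0.8 -113.5    3.4] roll -0.3505 t 8.03
```

```bash
python3 -m crank '[[0.3,1,-30,0,-0.1],[1,1,-60,0,-0.2],[1,1,-90,0,-0.3],[1,1,-113.5,3,-0.35],[1,1,-113.5,3,-0.35],[1,1,-113.5,3,-0.35]]'; python3 -c "
from h import *
c=vision.get_calibration('wrist'); p,d=vision.read_camera('wrist')
W=cloud(d,c);z=W[...,2]
m=(d>0)&(z>.125)&(z<.15)&(np.hypot(W[...,0]-.4763,W[...,1]-.1766)<.045); q=W[m]
if len(q): print(len(q),cv2.minAreaRect(q[:,:2].astype(np.float32)),np.median(q[:,2]))
togo([.4763,.1766,.286],np.radians(160.9))"
```

```text
time: 8.53
tool_pos: [0.475, 0.1759, 0.3807]
tool_rot: [-3.141, -0.001, 2.806]
contact_force: [0.3, -0.1, -0.3]
opening: 0.0676
grip_force: 0.0
2280 ((0.47519710659980774, 0.1761493980884552), (0.015992410480976105, 0.07468615472316742), 71.051513671875) 0.13976265212478992
togo [-0.6  0.3 94.9] roll -0.0022 t 8.58
```

```bash
python3 -m crank '[[1,0,0,30,0],[1,0,0,60,0],[1,0,0,85,0],[1,0,0,95,0],[0,0,0,95,0],[-0.6,0,0,95,0],[-1,0,0,95,0],[-1,0,0,95,0],[-1,0,0,95,0],[-1,0,0,95,0],[-1,0,0,95,0],[-1,0,0,95,0]]' 30 && python3 -m crank '[[-1,0,0,0,0],[-1,0,0,0,0],[-1,0,0,0,0],[-1,0,0,0,0],[-1,0,0,0,0],[-1,0,0,0,0],[-1,0,0,0,0],[-1,0,0,0,0],[-1,0,0,0,0]]' 30
```

```text
time: 9.58
tool_pos: [0.4755, 0.1765, 0.2865]
tool_rot: [3.141, 0.001, 2.808]
contact_force: [-0.5, 1.2, 0.3]
opening: 0.0431
grip_force: 0.0
time: 10.33
tool_pos: [0.4754, 0.1765, 0.2862]
tool_rot: [-3.141, 0.0, 2.808]
contact_force: [0.2, 0.2, -0.3]
opening: 0.0158
grip_force: 30.0
```

```bash
python3 -m crank '[[-1,0,0,0,0.02],[-1,0,0,0,0.06],[-1,0,0,0,0.12],[-1,0,0,0,0.18],[-1,0,0,0,0.24],[-1,0,0,0,0.3],[-1,0,0,0,0.36],[-1,0,0,0,0.42],[-1,0,0,0,0.48],[-1,0,0,0,0.54],[-1,0,0,0,0.58],[-1,0,0,0,0.6]]' 40
```

```text
time: 11.33
tool_pos: [0.4756, 0.1768, 0.2862]
tool_rot: [3.141, 0.0, 2.205]
contact_force: [1.2, 2.6, -0.7]
opening: 0.0157
grip_force: 40.0
```

```bash
python3 -m crank '[[-1,0,0,0,0.02],[-1,0,0,0,0.06],[-1,0,0,0,0.12],[-1,0,0,0,0.18],[-1,0,0,0,0.24],[-1,0,0,0,0.31],[-1,0,0,0,0.38],[-1,0,0,0,0.45],[-1,0,0,0,0.52],[-1,0,0,0,0.59],[-1,0,0,0,0.66],[-1,0,0,0,0.73]]' && python3 -m crank '[[-1,0,0,0,0.07],[-1,0,0,0,0.14],[-1,0,0,0,0.21],[-1,0,0,0,0.28],[-1,0,0,0,0.35],[-1,0,0,0,0.42],[-1,0,0,0,0.49],[-1,0,0,0,0.56],[-1,0,0,0,0.63],[-1,0,0,0,0.69],[-1,0,0,0,0.73],[-1,0,0,0,0.74]]'; python3 - <<'E'
from h import *
s=telemetry.observe(); print("turned",2.808-s["tool_rot"][2])
E
```

```text
time: 12.33
tool_pos: [0.476, 0.1769, 0.2862]
tool_rot: [3.14, -0.001, 1.474]
contact_force: [4.7, 3.3, -4.2]
opening: 0.016
grip_force: 40.0
time: 13.33
tool_pos: [0.4763, 0.1767, 0.2862]
tool_rot: [3.14, -0.002, 0.735]
contact_force: [6.6, 1.5, -6.0]
opening: 0.0158
grip_force: 40.0
turned 2.0728572532068554
```

```bash
python3 -m crank '[[-1,0,0,0,0.021],[-1,0,0,0,0.021],[-1,0,0,0,0.021],[-1,0,0,0,0.021],[-1,0,0,0,0.021],[-0.5,0,0,0,0.021],[-0.2,0,0,0,0.021],[-0.2,0,0,0,0.021],[-0.2,0,0,0,0.021],[-0.2,0,0,-30,0.021],[-0.2,0,0,-65,0.021],[-0.2,0,0,-95,0.021]]' && python3 -m crank '[[-0.2,0,0,0,0],[-0.2,0,0,0,0]]'; python3 - <<'E'
from h import *
def look(cam,r=.045):
    c=vision.get_calibration(cam); p,d=vision.read_camera(cam)
    W=cloud(d,c);z=W[...,2]
    m=(d>0)&(z>.13)&(z<.15)&(np.hypot(W[...,0]-.476,W[...,1]-.1766)<r); q=W[m]
    if len(q)>5: print(cam,len(q),cv2.minAreaRect(q[:,:2].astype(np.float32)),np.median(q[:,2]))
    return p
cv2.imwrite("pics/w2.png",look("wrist")[:,:,::-1]); look("top")
togo([.5472,.264,.39],np.radians(51.1+90))
E
```

```text
time: 14.33
tool_pos: [0.4752, 0.1765, 0.3827]
tool_rot: [-3.141, 0.001, 0.717]
contact_force: [0.5, 0.4, -0.1]
opening: 0.0367
grip_force: 0.0
time: 14.5
tool_pos: [0.4755, 0.1766, 0.3828]
tool_rot: [3.14, -0.003, 0.717]
contact_force: [0.2, -0.3, -0.8]
opening: 0.0368
grip_force: 0.0
wrist 2253 ((0.4765557646751404, 0.17618271708488464), (0.07472001016139984, 0.01588326133787632), 40.80450439453125) 0.13989196159384112
top 94 ((0.45316025614738464, 0.15681275725364685), (0.015960559248924255, 0.015911491587758064), 46.67254638671875) 0.13949085034427536
togo [111.9 -18.6  -9.7] roll -1.7459 t 14.6
```

View pics/w2.png

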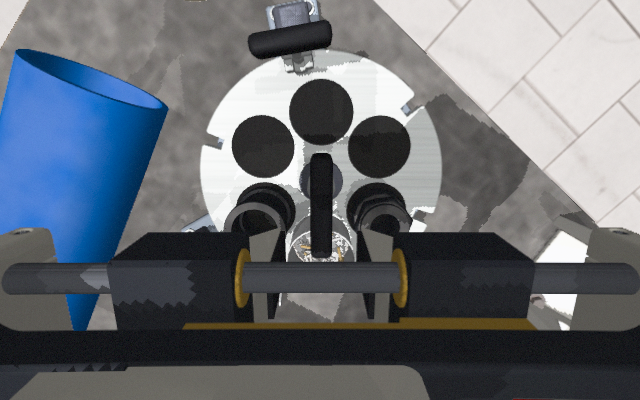

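```bash
python3 -m crank '[[-0.2,20,-2,-10,-0.12],[0,40,-6,-10,-0.24],[0.2,60,-10,-10,-0.36],[0.2,80,-14,-10,-0.48],[0.2,100,-18,-10,-0.6],[0.2,112,-18.5,-10,-0.72],[0.2,112,-18.5,-10,-0.84],[0.2,112,-18.5,-10,-0.96],[0.2,112,-18.5,-10,-1.08],[0.2,112,-18.5,-10,-1.2],[0.2,112,-18.5,-10,-1.32],[0.2,112,-18.5,-10,-1.44]]' && python3 -m crank '[[0.2,0,0,0,-0.12],[0.2,0,0,0,-0.24],[0.2,0,0,0,-0.3],[0.2,0,0,0,-0.3],[0.2,0,0,0,-0.3]]'; python3 - <<'E'
from h import *
c=vision.get_calibration('wrist'); p,d=vision.read_camera('wrist')
W=cloud(d,c);z=W[...,2]
m=(d>0)&(z>.118)&(z<.16)&(np.hypot(W[...,0]-.5475,W[...,1]-.264)<.035); q=W[m]
if len(q): print(len(q),cv2.minAreaRect(q[:,:2].astype(np.float32)),np.median(q[:,2]))
togo([.5475,.264,.293],np.radians(140.9))
E
```

```text
time: 15.6
tool_pos: [0.5476, 0.264, 0.3889]
tool_rot: [-3.138, -0.001, 2.163]
contact_force: [-0.5, 1.1, -0.6]
opening: 0.055
grip_force: 0.0
time: 16.02
tool_pos: [0.5476, 0.264, 0.3896]
tool_rot: [-3.139, -0.001, 2.455]
contact_force: [-0.3, 0.5, 1.1]
opening: 0.0552
grip_force: 0.0
1277 ((0.5466002821922302, 0.2640431523323059), (0.01300253625959158, 0.05085042491555214), 50.95149230957031) 0.1457457757772506
togo [-0.   0.  96.9] roll -0.0047 t 16.07
```

```bash
python3 -m crank '[[0.2,0,0,30,-0.004],[0.2,0,0,60,-0.004],[0.2,0,0,85,-0.004],[0.2,0,0,96.5,-0.004],[0.2,0,0,96.5,-0.004],[-1,0,0,96.5,-0.004],[-1,0,0,96.5,-0.004],[-1,0,0,96.5,-0.004],[-1,0,0,96.5,-0.004],[-1,0,0,96.5,-0.004],[-1,0,0,96.5,-0.004],[-1,0,0,96.5,-0.004]]' 45 && python3 -m crank '[[-1,0,0,0,0],[-1,0,0,0,0],[-1,0,0,0,0],[-1,0,0,0,0],[-1,0,0,0,0],[-1,0,0,-2,0],[-1,0,0,-4,0],[-1,0,0,-5.5,0],[-1,0,0,-5.5,0],[-1,0,0,-5.5,0]]'
```

```text
time: 17.07
tool_pos: [0.5477, 0.2641, 0.295]
tool_rot: [3.141, 0.0, 2.461]
contact_force: [-4.2, -4.8, 3.7]
opening: 0.0132
grip_force: 2.5
time: 17.9
tool_pos: [0.5477, 0.2641, 0.2991]
tool_rot: [-3.14, -0.001, 2.461]
contact_force: [1.2, -0.8, -13.7]
opening: 0.0128
grip_force: 45.0
```

```bash
python3 -m crank '[[-1,0,0,0,0.1],[-1,0,0,0,0.2],[-1,0,0,0,0.3],[-1,0,0,0,0.4],[-1,0,0,0,0.5],[-1,0,0,0,0.6],[-1,0,0,0,0.7],[-1,0,0,0,0.8],[-1,0,0,0,0.8]]' && python3 -m crank '[[-1,0,0,0,0.1],[-1,0,0,0,0.2],[-1,0,0,0,0.3],[-1,0,0,0,0.4],[-1,0,0,0,0.5],[-1,0,0,0,0.6],[-1,0,0,0,0.7],[-1,0,0,0,0.77],[-1,0,0,0,0.77],[-1,0,0,0,0.77]]' && python3 -m crank '[[-1,0,0,3,0],[-1,0,0,6,0],[-1,0,0,9,0],[-1,0,0,12,0],[-1,0,0,15,0],[-1,0,0,17,0],[-1,0,0,19,0],[-1,0,0,21,0],[-1,0,0,21,0],[-1,0,0,21,0],[-1,0,0,21,0]]'
```

```text
time: 18.65
tool_pos: [0.5476, 0.264, 0.2994]
tool_rot: [-3.14, 0.0, 1.657]
contact_force: [2.9, 0.0, -12.4]
opening: 0.0127
grip_force: 45.0
time: 19.48
tool_pos: [0.5476, 0.264, 0.2997]
tool_rot: [-3.141, 0.001, 0.895]
contact_force: [1.8, -1.4, -12.5]
opening: 0.0128
grip_force: 45.0
time: 20.4
tool_pos: [0.5477, 0.2641, 0.2793]
tool_rot: [-3.142, 0.0, 0.891]
contact_force: [-2.1, -1.9, -5.0]
opening: 0.0124
grip_force: 45.0
```

Lowered with only the spring force felt. Release, rise and check.

```bash
python3 -m crank '[[-0.5,0,0,0,0],[-0.2,0,0,0,0],[0.2,0,0,0,0],[0.2,0,0,0,0],[0.2,0,0,0,0],[0.2,0,0,-30,0],[0.2,0,0,-60,0],[0.2,0,0,-95,0],[0.2,0,0,-100,0],[0.2,0,0,-100,0]]'; python3 - <<'E'
from h import *
c=vision.get_calibration('wrist'); p,d=vision.read_camera('wrist')
W=cloud(d,c);z=W[...,2]
m=(d>0)&(z>.118)&(z<.16)&(np.hypot(W[...,0]-.5475,W[...,1]-.264)<.035); q=W[m]
if len(q): print(len(q),cv2.minAreaRect(q[:,:2].astype(np.float32)),np.median(q[:,2]))
E
python3 -m crank '[[0.2,35,0,-10,0],[0.2,70,0,-30,0],[0.2,100,0,-60,0],[0.2,110,0,-80,0],[0.2,110,0,-80,0],[0.2,110,0,-80,0]]'; python3 - <<'E'
from h import *
c=vision.get_calibration('top'); p,d=vision.read_camera('top'); W=cloud(d,c);z=W[...,2]
C=np.array([.4762,.1765]);b=C+.066*np.array([np.cos(np.radians(161.1)),np.sin(np.radians(161.1))]);print("bush",b)
m=(d>0)&(z>.088)&(z<.104)&(np.hypot(W[...,0]-b[0],W[...,1]-b[1])<.04)
q=W[m];print(len(q),cv2.minAreaRect(q[:,:2].astype(np.float32)),cv2.minEnclosingCircle(q[:,:2].astype(np.float32)))
cv2.imwrite("pics/t2.png",cv2.resize(p[150:310,250:410,::-1],None,fx=3.6,fy=3.6))
print(telemetry.observe()["tool_pos"])
E
```

```text
time: 21.23
tool_pos: [0.5481, 0.2643, 0.3825]
tool_rot: [3.138, -0.006, 0.891]
contact_force: [0.9, 0.3, -0.3]
opening: 0.0552
grip_force: 0.0
1137 ((0.5476728677749634, 0.2642285227775574), (0.05089106038212776, 0.0125160226598382), 51.35286331176758) 0.12974449630393756
time: 21.78
tool_pos: [0.6173, 0.3502, 0.4573]
tool_rot: [-3.141, 0.001, 0.891]
contact_force: [-0.7, -0.1, -0.8]
opening: 0.0552
grip_force: 0.0
bush [0.41375837 0.19787855]
162 ((0.421844482421875, 0.17872312664985657), (0.05068252608180046, 0.03223848342895508), 22.787059783935547) ((0.41882041096687317, 0.18603692948818207), 0.02634033001959324)
[0.61699386 0.34963189 0.45641336]
```

View pics/t2.png

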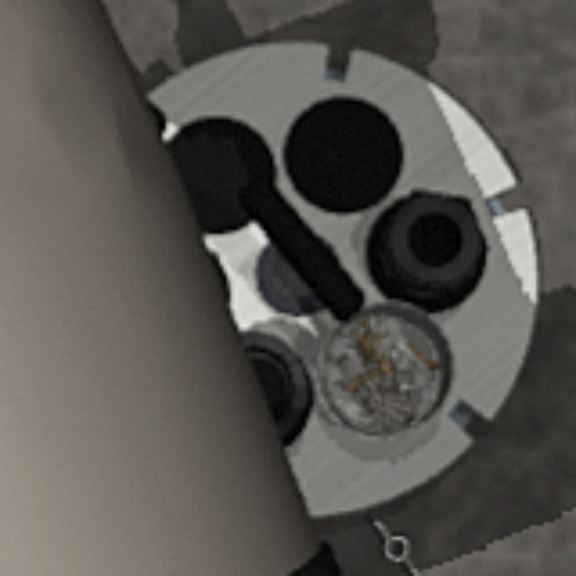

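Pin fully down (bar top 0.1297 m, as at the start); union (crop 430,250) and tin (385,370) stand on their stations, but the arm hides part of the coupling (260,390). I'll swing the arm off and check it.

```bash
python3 -c "
from h import *
togo([.47,-.12,.47],.89)"; python3 -m crank '[[0.2,-20,20,-10,0],[0.2,-40,45,-15,0],[0.2,-65,70,-15,0],[0.2,-90,95,-15,0],[0.2,-120,115,-15,0],[0.2,-150,130,-15,0],[0.2,-180,145,-15,0],[0.2,-210,160,-15,0],[0.2,-245,170,-15,0],[0.2,-280,175,-15,0],[0.2,-315,180,-15,0],[0.2,-350,180,-15,0]]' && python3 -m crank '[[0.2,-35,0,0,0],[0.2,-70,0,0,0],[0.2,-100,0,0,0],[0.2,-100,0,0,0],[0.2,-100,0,0,0],[0.2,-100,0,0,0]]'; python3 - <<'E'
from h import *
c=vision.get_calibration('top'); p,d=vision.read_camera('top'); W=cloud(d,c);z=W[...,2]
b=np.array([.4138,.1979])
m=(d>0)&(z>.088)&(z<.104)&(np.hypot(W[...,0]-b[0],W[...,1]-b[1])<.04)
q=W[m];print(len(q),cv2.minEnclosingCircle(q[:,:2].astype(np.float32)),np.median(q[:,2]),b)
cv2.imwrite("pics/t3.png",cv2.resize(p[150:310,250:410,::-1],None,fx=3.6,fy=3.6))
E
```

```text
togo [-457.7  180.9  -12.2] roll 0.0009 t 21.83
time: 22.83
tool_pos: [0.5349, -0.0377, 0.4717]
tool_rot: [-3.138, 0.002, 0.89]
contact_force: [0.3, -0.5, 0.3]
opening: 0.0549
grip_force: 0.0
time: 23.33
tool_pos: [0.4734, -0.1134, 0.4731]
tool_rot: [-3.139, 0.0, 0.89]
contact_force: [0.5, 0.2, -0.1]
opening: 0.0552
grip_force: 0.0
371 ((0.4145860970020294, 0.19413916766643524), 0.030690819025039673) 0.09544176249149265 [0.4138 0.1979]
```

View pics/t3.png

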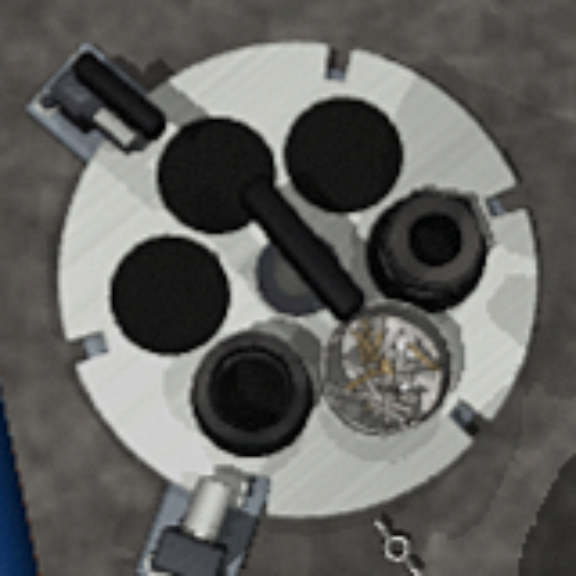

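The coupling (crop 252,392) stands in front of the guide, within about 4 mm of the point. The union and tin are upright on their stations, and the pin is down.

```bash
python3 -c "
from cell import ticket
print(ticket.hand_in())"
```

```text
the job is handed in; nothing more can be done
None
```

The wheel was turned 120° clockwise, the coupling stands about 4 mm from the point in front of the drill guide, and the pin is back down in its notch; the job was handed in at about 23 s, and no verdict came back.

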